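Set the cobbler's bench out for a heel job

TASK

Set the bench out for the next heel job: fit the thick brown leather heel block on the heel seat of the upturned shoe last, straight edge towards the toe and its outline in line with the seat's, then lay the thin black rubber heel piece flush on top of the block, the same way round. On the cutting mat, stand the thread spool upright midway between the glue pot and the tack dish, and set the flat wax tin straight behind the glue pot (square to the mat, towards the mat's long edge away from the robot), a thumb's breadth (about 25 mm) clear of the pot. Leave the small amber dressing bottle standing where it is.

Things in the scene. Friction and masses are not known exactly. Their poses are not given: they have to be found in the camera images.
- last: fixed pale wooden shoe last, sole up on a steel jack, 250 mm long, flat leather sole 85 mm above the table. The heel seat is its narrower end, the darker D-shaped patch of sole (60 mm wide, 59 mm long). Origin: on the table straight under the middle of the seat's straight front edge; x points to the toe (the seat reaches to x = -59 mm), y across, z up
- mat: fixed dark grey-green cutting mat, 180 x 270 x 3 mm, thin pale border lines. Origin: centre of its underside on the table; x across its short side, away from the robot (within 0.15 rad), y along its long side to the left. Pot and dish stand on it at x = -40 mm, one at y = +95, the other at y = -95 mm, either way round
- pot: fixed closed aluminium glue pot with paper band and dark steel lid, diameter 72 mm, height 60 mm, standing on the mat. Origin: centre of its underside; axes parallel to the mat's
- dish: fixed open white dish of steel tacks, diameter 80 mm, height 32 mm, standing on the mat. Origin: centre of its underside; axes parallel to the mat's
- heel_block: loose brown leather heel block, D-shaped, 60 mm wide, 58 mm long, 25 mm thick, lying flat. Origin: underside, middle of the straight front edge; the block reaches from there to x = -58 mm, round end at -x; its straight parallel flanks (60 mm apart, along y) run from x = -28 mm to 0; z up
- heel_rubber: loose black rubber heel piece, same D outline as the heel block (60 x 58 mm, flanks parallel from x = -28 mm to 0), 10 mm thick, lying flat. Origin: underside, middle of the straight front edge; round end at -x; z up
- spool: loose full spool of dark thread, upright, with pale wooden ends; diameter 44 mm, height 60 mm. Origin: centre of its underside, z up
- tin: loose flat round wax tin, steel with brass lid, diameter 60 mm, height 28 mm. Origin: centre of its underside, z up
- bottle: loose amber glass dressing bottle with black cap, upright, diameter 38 mm, height 105 mm, to be left alone. Origin: centre of its underside, z up
Things that resemble listed ones, but are neither listed nor needed, are in the scene too. Leave any red or turquoise look-alike of the tin alone.

How it is judged:
At the end, for the whole second after the job is handed in: Block on the heel seat and rubber on the block, each within 12 mm and 0.2 rad; spool on the mat within 15 mm of the pot-dish midpoint along each mat axis; tin on the mat behind the pot, 8 to 42 mm clear, within 15 mm sideways. All four level within 0.1 rad, at rest (heights within 4 mm) (horizontal distance between heel_block and last below 0.012 m and angle between the x axis of heel_block and the x axis of last, either way round below 0.2 rad and z of heel_block in the frame of last between 0.081 and 0.089 m and horizontal distance between heel_rubber and heel_block below 0.012 m and angle between the x axis of heel_rubber and the x axis of heel_block, either way round below 0.2 rad and z of heel_rubber in the frame of heel_block between 0.021 and 0.029 m and x of spool in the frame of mat between -0.055 and -0.025 m and y of spool in the frame of mat between -0.015 and 0.015 m and height (world z) of spool between -0.001 and 0.007 m and x of tin in the frame of pot between 0.074 and 0.108 m and y of tin in the frame of pot between -0.015 and 0.015 m and height (world z) of tin between -0.001 and 0.007 m and linear speed of each of heel_block, heel_rubber, spool, tin below 0.02 m/s and angular speed of each of heel_block, heel_rubber, spool, tin below 0.2 rad/s and angle between each of heel_block, heel_rubber, spool, tin's own z axis and vertical below 0.1 rad); the robot touches nothing.
It fails at once if the dressing bottle is shifted more than 30 mm or tipped over (distance of bottle from where it was at the start of the episode above 0.03 m or angle between bottle's own z axis and vertical above 0.5 rad).
It also fails if it takes over 109 s, if anything falls off the work surface, if the arm or the gripper's body presses on something with over 40 N, if the wrist force passes 120 N, or if a joint passes its speed limit or range.

ROBOT

A 6-joint arm with a two-finger parallel gripper is mounted at the origin on the work surface. World frame = base frame: x ahead of the robot, y to its left, z up, the work surface at z = 0. Lengths are in m, angles in rad, forces in N, time in s.
With the tool pointing down it reaches from about 0.275 to 0.85 m from the base axis. Payload 5.2 kg.
Tool frame: the origin (TCP) lies at the very end of the fingers, on their centre line; the grasp point (between the pads) lies 19 mm behind it; z points along the fingers, y is the direction in which the jaws open and shut (so a half turn about z gives the same grasp; the last joint's range is limited). The gripper opens to 85 mm and grips with 20 to 120 N. Pads are 22 mm wide; open, the fingers measure 114 mm over their backs; the gripper's body (76 mm by 85 mm) begins 54 mm behind the grasp point. The pads swing forward as they close: fully open they stand 13 mm farther back than shut.
Start: joints at [1.018, 0.259, 1.535, -0, 1.348, -0.203], TCP at [0.188, 0.517, 0.231] pointing down, gripper open.
Joint ranges: [-3.14, 3.14], [-0.91, 2.08], [0.19, 2.58], [-1.22, 4.36], [0.22, 2.71], [-3.12, 3.12]. Speed limits (rad/s): [2.57, 2.57, 3.14, 3.14, 3.14, 3.14].

INTERFACE

Orientations are given as a unit quaternion [x, y, z, w].
In Python, from bench import ctrl, viewer, close_job gives the robot as it stands.
- The arm moves only by the shell command python3 -m jog 'ROWS' [FORCE]. ROWS is JSON, a list of rows, each a list of 3 entries, a list of its own where there are three numbers: the shift along the tool's x, y, z in cm, then the turn, a rotation vector about the tool's x, y, z in rad, then the gripper command: -1 is fully open, 1 is shut, values between are in proportion. In form: [[[tx, ty, tz], [rx, ry, rz], gripper], ...]. A call has exactly 10 rows; each row is the pose to reach, as a shift and turn from the pose measured when the call began, along the tool's axes at that moment; what a row does not reach only later rows make up. A row lasts 1/10 s, in which the tool goes at most 50 mm and 8.59 degrees, less where a joint would pass 70% of its speed; a pose out of reach is approached as far as the arm can. A call with a gripper value outside its range is refused whole. The fingers move at their own pace and stop on an object; FORCE is the grip in N (left out, the last holds). Time passes only in rows, so rows that repeat a pose let the fingers close, or fill a call up. It gives the time, the measured TCP pose, the force and the opening at its end, in the units of the state.
- ctrl.get_state(): the state, without advancing time (a new reading comes with each control period).
- viewer.read_camera(name): name is "side" or "top" or "wrist"; returns the picture (384x512x3 uint8, blue, green, red); there is no depth.
- viewer.camera_info(name): a dict with "fx", "fy", "cx", "cy" (pixels), "cam_to_world" (4x4, takes a point from camera to world coordinates). Camera axes: x right, y down, z forward; pixel columns grow to the right and rows downward; lengths in m; the calibration is good to about 2 mm. The wrist camera is an equidistant fisheye: a pixel r from the principal point sees the ray r / f radians off the axis. A picture is of the moment at which its call begins: read the wrist's pose just before it. camera_info takes no time and is no camera call; for the wrist camera it gives the pose at the moment of the call.
- close_job(): hands the job in, once; it reports no verdict.
The state is a dict: "clock": time; "qpos": joint angles; "dq": joint speeds; "tau": joint torques, N m; "position": TCP position; "tcp_rot": TCP orientation; "wrist_force": force on the tool from outside, world axes, zero at the start; "ft_torque": the same for the moment, N m; "gripper_width": opening from 0.0 (shut) to 1.0 (fully open).
Only numpy, scipy, OpenCV 4.12 (cv2) and the standard library are available. Lean on these libraries where they do the work, as an engineer would, in place of code of your own. Each camera call takes 0.05 s, during which the arm holds its last target. There are 200 camera calls.

## Working session

There is one attempt and no reset: what is moved stays moved. The work goes in short steps, Python scripts to look and compute and a shell command to move; the robot and the scene stay as the last step left them, time stands still between calls to the robot, and variables do not carry over. Pictures are saved under pics/ and viewed, about 12 in all and at most 16, crops included, and the job is handed in when it is done.

```bash
ls; mkdir -p pics
python3 - <<'E'
from bench import ctrl, viewer
import cv2, json
print(ctrl.get_state())
for n in ("side","top","wrist"):
    i=viewer.camera_info(n); print(n,i)
    cv2.imwrite(f"pics/{n}0.png",viewer.read_camera(n))
a=cv2.imread("pics/side0.png");b=cv2.imread("pics/top0.png")
E
```

```text
pics
{'clock': 0.0, 'qpos': array([ 1.01819860e+00,  2.59373358e-01,  1.53609983e+00, -1.70085095e-05,
        1.34798676e+00, -2.02807979e-01]), 'dq': array([-0.00093077, -0.00029645, -0.00106308, -0.00067045, -0.00044224,
        0.0010275 ]), 'tau': array([ 1.86684956e-03, -4.46017992e+01, -2.90574127e+01, -2.24146170e-04,
        1.15309274e-02,  1.94572175e-05]), 'position': array([0.18818796, 0.51623713, 0.23045163]), 'tcp_rot': array([ 1.74002681e-01,  9.84744736e-01, -8.70898526e-04, -3.36609251e-04]), 'wrist_force': array([ 0.11289026,  0.07753105, -0.06033672]), 'ft_torque': array([ 0.04471403,  0.01230893, -0.01381903]), 'gripper_width': 1.0024869762202089}
side {'fx': 462.787291009934, 'fy': 462.787291009934, 'cx': 248.18250089076412, 'cy': 196.3269097903122, 'cam_to_world': array([[-0.99858469, -0.04793817,  0.02303371,  0.43610853],
       [-0.05174461,  0.77560057, -0.62909956,  0.59593899],
       [ 0.01229292, -0.62940106, -0.77698339,  0.77694294],
       [ 0.        ,  0.        ,  0.        ,  1.        ]])}
top {'fx': 478.4201932146647, 'fy': 478.4201932146647, 'cx': 248.8591418966486, 'cy': 184.8713402419619, 'cam_to_world': array([[-0.0292682 , -0.99654241,  0.07775984,  0.37435025],
       [-0.99929906,  0.03098801,  0.021003  , -0.01608009],
       [-0.02334   , -0.07709061, -0.99675086,  1.24259117],
       [ 0.        ,  0.        ,  0.        ,  1.        ]])}
wrist {'fx': 297.3186396354542, 'fy': 297.3186396354542, 'cx': 253.7843003788664, 'cy': 192.18321250267877, 'cam_to_world': array([[ 0.3416069 ,  0.90753187,  0.24431665,  0.12617942],
       [ 0.93984088, -0.32931914, -0.09081869,  0.5390193 ],
       [-0.00196271,  0.26064306, -0.96543324,  0.37274914],
       [ 0.        ,  0.        ,  0.        ,  1.        ]])}
```

View pics/side0.png

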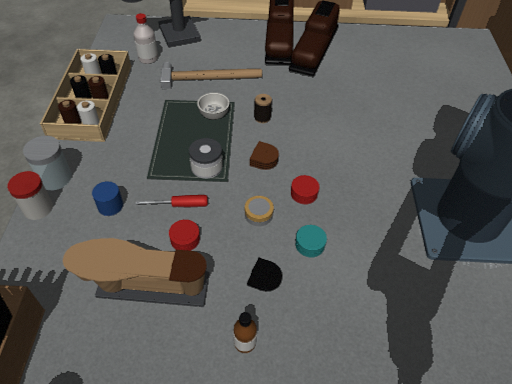

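View pics/top0.png

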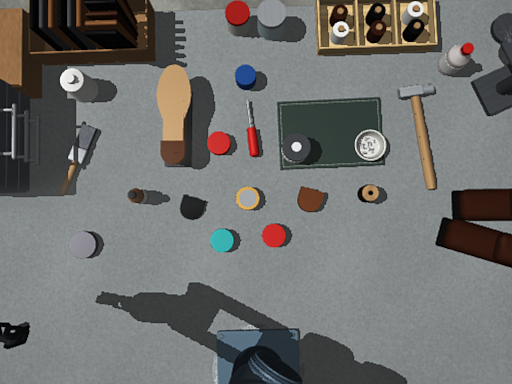

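The top view shows: tin candidates are the brass-ringed grey disc (248,198), reds (219,143) and (274,235), turquoise (222,240) and a grey disc (84,244). For the spool there's the lone one (370,193) against the ones in the box (375,15). Block candidates are brown (312,199) and the heel seat itself (173,150). Rubber is black (193,207), with a black thing at (15,335). I choose the brass-ringed tin, the lone spool, (312,199) and (193,207), and check them in a crop.

```bash
cat > h.py <<'E'
import numpy as np, cv2
from bench import ctrl, viewer
from scipy.spatial.transform import Rotation as R
def ray(info,u,v,fish=False):
    x=(u-info["cx"])/info["fx"]; y=(v-info["cy"])/info["fy"]
    if fish:
        r=np.hypot(x,y); s=np.sin(r)/r if r>1e-9 else 1; d=np.array([x*s,y*s,np.cos(r)])
    else: d=np.array([x,y,1.])
    T=info["cam_to_world"]; d=T[:3,:3]@d
    return T[:3,3],d/np.linalg.norm(d)
def plane(info,u,v,z,fish=False):
    o,d=ray(info,u,v,fish); return o+d*(z-o[2])/d[2]
def tri(r1,r2):
    (o1,d1),(o2,d2)=r1,r2
    A=np.stack([d1,-d2],1); s=np.linalg.lstsq(A,o2-o1,rcond=None)[0]
    p,q=o1+s[0]*d1,o2+s[1]*d2
    return (p+q)/2,np.linalg.norm(p-q)
def pts(info,c,z,fish=False):
    return np.array([plane(info,u,v,z,fish) for u,v in np.asarray(c,float).reshape(-1,2)])
E
python3 - <<'E'
import cv2,numpy as np
a=cv2.imread("pics/top0.png")[85:260,120:390]
b=cv2.imread("pics/side0.png")[90:300,60:340]
f=cv2.resize(a,None,fx=2.9,fy=2.9,interpolation=cv2.INTER_CUBIC);cv2.imwrite("pics/c1.png",f[:,:800])
cv2.imwrite("pics/c2.png",cv2.resize(b,None,fx=2.8,fy=2.8,interpolation=cv2.INTER_CUBIC))
for n,im,P in (("top",cv2.imread("pics/top0.png"),dict(block=(312,199),rubber=(193,207),tin=(248,198),rim=(257,200),spool=(364,193),seat=(173,150),sole=(175,95),mat=(330,110),floor=(300,290),pot=(296,149),dish=(358,146))),("side",cv2.imread("pics/side0.png"),dict(block=(262,155),rubber=(265,275),tin=(258,205),rim=(258,222),spool=(262,98),seat=(188,263),sole=(105,260),mat=(180,120)))):
    h=cv2.cvtColor(im,cv2.COLOR_BGR2HSV)
    for k,(u,v) in P.items(): print(n,k,im[v,u],h[v,u])
E
```

```text
top block [ 35  59 105] [ 10 170 105]
top rubber [38 38 37] [90  7 38]
top tin [171 167 163] [105  12 171]
top rim [ 80 175 223] [ 20 164 223]
top spool [104 151 188] [ 17 114 188]
top seat [ 49  65 100] [  9 130 100]
top sole [114 159 198] [ 16 108 198]
top mat [58 63 50] [78 53 63]
top floor [143 143 138] [ 90   9 143]
top pot [234 231 231] [120   3 234]
top dish [85 90 89] [36 14 90]
side block [27 46 80] [ 11 169  80]
side rubber [10  9 11] [165  46  11]
side tin [124 122 121] [110   6 124]
side rim [ 90  98 101] [ 22  28 101]
side spool [7 3 2] [114 182   7]
side seat [18 33 61] [ 10 180  61]
side sole [ 83 114 143] [ 16 107 143]
side mat [46 51 43] [71 40 51]
```

View pics/c1.png

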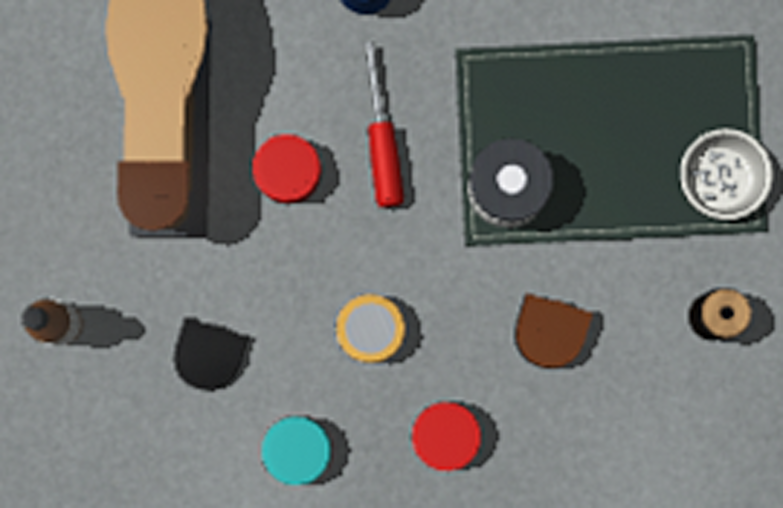

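View pics/c2.png

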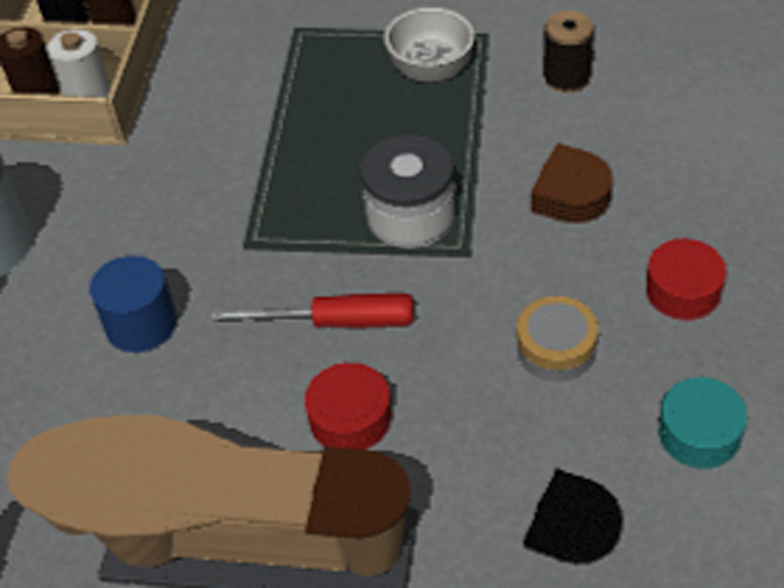

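Top crop (scale 2.9, offset 120,85) and side crop (scale 2.8, offset 60,90) confirm the choices: brass-rimmed tin at (371,328), layered leather block (556,330), rubber (212,353), spool (726,313), seat front edge (118–187,162). Next I triangulate.

Run:
```python
from h import *
ti,si=viewer.camera_info("top"),viewer.camera_info("side")
T=lambda u,v:(120+u/2.9-.33,85+v/2.9-.33); S=lambda u,v:(60+u/2.8-.33,90+v/2.8-.33)
for n,a,b in [("blockL",(527,295),(558,146)),("blockR",(597,312),(533,190)),("rubL",(184,319),(558,470)),("rubR",(252,339),(525,544)),
 ("tin",(371,328),(558,324)),("spool",(726,313),(570,24)),("seatL",(118,162),(306,532)),("seatR",(187,162),(322,450)),("pot",(511,179),(407,165)),("dish",(726,174),(430,35)),
 ("matBL",(467,244),(471,254)),("matFL",(457,51),(246,245)),("matFR",(753,37),(296,30)),("matBR",(768,228),(488,36)),("redtin",(287,168),(349,395)),("turq",(296,450),(703,408)),("bott",(38,318),(0,0)) ]:
    if n=="bott": print(n,plane(ti,*T(*a),.105).round(4)); continue
    p,e=tri(ray(ti,*T(*a)),ray(si,*S(*b))); print(n,p.round(4),"gap",e.round(4))
im=cv2.imread("pics/top0.png"); hsv=cv2.cvtColor(im,cv2.COLOR_BGR2HSV)
def big(m,seed):
    n,l=cv2.connectedComponents(m); m=(l==l[seed[1],seed[0]]).astype(np.uint8)
    return max(cv2.findContours(m,cv2.RETR_EXTERNAL,cv2.CHAIN_APPROX_NONE)[0],key=cv2.contourArea)
br=cv2.inRange(hsv,(5,100,40),(14,255,140)); bk=cv2.inRange(hsv,(0,0,0),(180,255,48)); gold=cv2.inRange(hsv,(15,120,100),(25,255,255))
for n,m,s,z in [("block",br,(312,199),.025),("rubber",bk,(193,207),.010),("seat",br,(173,150),.085),("spool",cv2.inRange(hsv,(12,70,120),(22,200,255)),(364,193),.06),("tin",gold,(257,200),.028)]:
    c=big(m,s); c=cv2.convexHull(c)[:,0].astype(float)
    w=pts(ti,c,z)[:,:2].astype(np.float32)
    (cx,cy),r=cv2.minEnclosingCircle(w); M=cv2.moments(w.reshape(-1,1,2))
    print(n,"circ",cx,cy,r,"centroid",M['m10']/M['m00'],M['m01']/M['m00'],"area",M['m00'])
    e=np.roll(w,-1,0)-w; 
    ap=cv2.approxPolyDP(w.reshape(-1,1,2),.004,True)[:,0]; e=np.roll(ap,-1,0)-ap; k=np.argsort(-np.linalg.norm(e,axis=1))[:3]
    if n in("block","rubber","seat"):
        for i in k: print("   edge",ap[i].round(4),(ap[i]+e[i]).round(4),np.linalg.norm(e[i]).round(4),np.degrees(np.arctan2(e[i][1],e[i][0])).round(1))
```

```text
blockL [ 0.4493 -0.1183  0.0827] gap 0.0157
blockR [ 0.4556 -0.1951 -0.0488] gap 0.0137
rubL [0.4383 0.1696 0.0837] gap 0.015
rubR [ 0.4434  0.131  -0.0884] gap 0.0165
tin [0.4356 0.0137 0.0301] gap 0.0012
spool [ 0.4375 -0.2884  0.0617] gap 0.0013
seatL [0.5804 0.2226 0.0837] gap 0.0007
seatR [0.5792 0.1642 0.0828] gap 0.0004
pot [ 0.5582 -0.1109  0.0612] gap 0.0012
dish [ 0.5608 -0.3011  0.0325] gap 0.0015
matBL [ 0.5084 -0.074   0.0024] gap 0.0041
matFL [ 0.6856 -0.0711  0.0037] gap 0.0018
matFR [ 0.6902 -0.3392 -0.    ] gap 0.0012
matBR [ 0.5144 -0.344  -0.0011] gap 0.0046
redtin [0.5796 0.0839 0.028 ] gap 0.0015
turq [0.3318 0.0819 0.0308] gap 0.0004
bott [0.449  0.2866 0.105 ]
block circ 0.4322620928287506 -0.14470814168453217 0.03515780344605446 centroid 0.42891584211671335 -0.1436649485389847 area 0.002955500470349981
   edge [ 0.4598 -0.123 ] [ 0.4428 -0.1782] 0.0577 -107.1
   edge [ 0.4193 -0.1139] [ 0.4598 -0.123 ] 0.0415 -12.7
   edge [ 0.4428 -0.1782] [ 0.4101 -0.1667] 0.0346 160.7
rubber circ 0.421609103679657 0.15757766366004944 0.03493807092308998 centroid 0.4178065324605474 0.1585174116175941 area 0.0029021313728669895
   edge [0.4494 0.1785] [0.4323 0.1244] 0.0568 -107.6
   edge [0.4323 0.1244] [0.3915 0.1408] 0.044 158.1
   edge [0.3869 0.159 ] [0.4005 0.1846] 0.029 62.0
seat circ 0.5582969188690186 0.19195698201656342 0.03585006296634674 centroid 0.5540461117836172 0.19190111713554128 area 0.002975424272089189
   edge [0.5794 0.2208] [0.58   0.1642] 0.0567 -89.4
   edge [0.58   0.1642] [0.5356 0.1674] 0.0445 175.8
   edge [0.5447 0.2214] [0.5794 0.2208] 0.0347 -0.9
spool circ 0.43950361013412476 -0.28878718614578247 0.020238623023033142 centroid 0.43906829524048047 -0.2888466076016854 area 0.0011717653620118007
tin circ 0.43609243631362915 0.014161101542413235 0.029802018776535988 centroid 0.4361833982148274 0.014051310104079699 area 0.002616735074986219
```

```bash
cat > go.py <<'E'
# usage: go.py x y z jaw_yaw_deg : prints tool-frame shift (cm) and turn to reach a tool-down pose
import sys; from h import *
x,y,z,a=map(float,sys.argv[1:5]); s=ctrl.get_state(); q=R.from_quat(s["tcp_rot"])
best=None
for k in (0,180):
    t=np.radians(a+k); Y=np.array([np.cos(t),np.sin(t),0]); Z=np.array([0,0,-1.]); X=np.cross(Y,Z)
    rv=(q.inv()*R.from_matrix(np.stack([X,Y,Z],1))).as_rotvec()
    if best is None or np.linalg.norm(rv)<np.linalg.norm(best): best=rv
print("shift",(q.inv().apply(np.array([x,y,z])-s["position"])*100).round(2),"turn",best.round(3),"t",round(s["clock"],2),"pos",s["position"].round(4),"F",s["wrist_force"].round(1),"w",round(s["gripper_width"],3))
E
python3 - <<'E'
from h import *
ti,si=viewer.camera_info("top"),viewer.camera_info("side")
T=lambda u,v:(120+u/2.9-.33,85+v/2.9-.33); S=lambda u,v:(60+u/2.8-.33,90+v/2.8-.33)
for n,a,b in [("blockL",(527,295),(533,190)),("blockR",(597,312),(558,146)),("rubL",(184,319),(525,544)),("rubR",(252,339),(558,470))]:
    p,e=tri(ray(ti,*T(*a)),ray(si,*S(*b))); print(n,p.round(4),"gap",e.round(4))
E
python3 go.py .4377 -.1465 .2 73.5
```

```text
blockL [ 0.4606 -0.1239  0.0262] gap 0.0012
blockR [ 0.4435 -0.1858  0.0161] gap 0.003
rubL [0.4503 0.1814 0.0064] gap 0.0006
rubR [0.4306 0.1211 0.0033] gap 0.0008
shift [-46.15 -53.72   3.13] turn [-0.001 -0.    -0.062] t 0.15 pos [0.1882 0.5164 0.2307] F [ 0.3 -0.2 -0.2] w 1.003
```

```bash
python3 -m jog '[[[-46.2,-53.7,3.1],[0,0,-0.06],-1],[[-46.2,-53.7,3.1],[0,0,-0.06],-1],[[-46.2,-53.7,3.1],[0,0,-0.06],-1],[[-46.2,-53.7,3.1],[0,0,-0.06],-1],[[-46.2,-53.7,3.1],[0,0,-0.06],-1],[[-46.2,-53.7,3.1],[0,0,-0.06],-1],[[-46.2,-53.7,3.1],[0,0,-0.06],-1],[[-46.2,-53.7,3.1],[0,0,-0.06],-1],[[-46.2,-53.7,3.1],[0,0,-0.06],-1],[[-46.2,-53.7,3.1],[0,0,-0.06],-1]]' 60; python3 go.py .4377 -.1465 .2 73.5
```

```text
clock: 1.15
position: [0.3646, 0.0473, 0.2095]
tcp_rot: [0.144, 0.99, -0.001, 0.0]
wrist_force: [1.6, 0.8, 0.2]
gripper_width: 1.003
shift [-12.54 -16.48   0.97] turn [-0.001  0.    -0.002] t 1.15 pos [0.3646 0.0473 0.2095] F [1.6 0.8 0.2] w 1.003
```

```bash
python3 -m jog '[[[-12.5,-16.5,1],[0,0,0],-1],[[-12.5,-16.5,1],[0,0,0],-1],[[-12.5,-16.5,1],[0,0,0],-1],[[-12.5,-16.5,1],[0,0,0],-1],[[-12.5,-16.5,1],[0,0,0],-1],[[-12.5,-16.5,1],[0,0,0],-1],[[-12.5,-16.5,1],[0,0,0],-1],[[-12.5,-16.5,1],[0,0,0],-1],[[-12.5,-16.5,1],[0,0,0],-1],[[-12.5,-16.5,1],[0,0,0],-1]]'
cat > wr.py <<'E'
import sys; from h import *
i=viewer.camera_info("wrist"); im=viewer.read_camera("wrist"); n=sys.argv[1]
cv2.imwrite(f"pics/{n}.png",im); np.save(f"pics/{n}.npy",dict(i),allow_pickle=True)
E
python3 wr.py w1; python3 go.py .4377 -.1465 .1 73.5
```

```text
clock: 2.15
position: [0.4372, -0.1455, 0.2001]
tcp_rot: [0.144, 0.99, -0.001, 0.0]
wrist_force: [0.9, -0.2, -0.0]
gripper_width: 1.001
shift [-0.06 -0.05 10.01] turn [-0.001  0.001 -0.001] t 2.2 pos [ 0.4372 -0.1457  0.2001] F [-0.   0.4  0.1] w 0.999
```

View pics/w1.png

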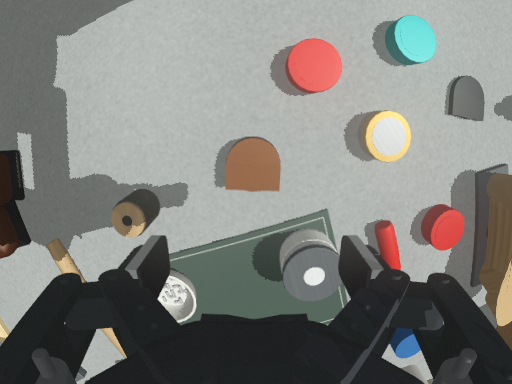

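The wrist view from 0.2 m shows the block at (253,165) clear with its flanks along the picture columns. The tin (388,136), spool (130,217) and rubber (466,97) are also visible. I measure them here and cross-check heights against the top view.

```bash
cat > meas.py <<'E'
from h import *
def D(im,info,m,seed,z,fish):
    n,l=cv2.connectedComponents(m); m=(l==l[seed[1],seed[0]]).astype(np.uint8)
    c=max(cv2.findContours(m,cv2.RETR_EXTERNAL,cv2.CHAIN_APPROX_NONE)[0],key=cv2.contourArea)[:,0].astype(float)
    w=pts(info,c,z,fish)[:,:2].astype(np.float32); M=cv2.moments(w.reshape(-1,1,2)); return w,np.array([M['m10'],M['m01']])/M['m00'],M['m00']
def front(w,yaw0):
    # front-edge and flank line fits in a frame guessed at yaw0
    for _ in range(4):
        X=np.array([np.cos(yaw0),np.sin(yaw0)]);Y=np.array([-X[1],X[0]])
        x=w@X;y=w@Y; xf=np.percentile(x,96); ym=(y.max()+y.min())/2
        f=w[(x>x.max()-.004)&(abs(y-ym)<.024)]; a=[]
        v=cv2.fitLine(f,cv2.DIST_HUBER,0,.01,.01).ravel(); a.append((np.arctan2(v[1],v[0])-yaw0-np.pi/2+np.pi/2)%np.pi-np.pi/2)
        for s in(1,-1):
            g=w[(s*(y-ym)>.02)&(x<x.max()-.004)&(x>x.max()-.024)]
            u=cv2.fitLine(g,cv2.DIST_HUBER,0,.01,.01).ravel(); a.append((np.arctan2(u[1],u[0])-yaw0+np.pi/2)%np.pi-np.pi/2)
        yaw0+=np.mean([a[0],(a[1]+a[2])/2])
    X=np.array([np.cos(yaw0),np.sin(yaw0)]);Y=np.array([-X[1],X[0]]);x=w@X;y=w@Y
    fx=np.median(f@X); k=(x>x.max()-.026)&(x<x.max()-.003)
    yl=np.median(y[k&(y>y.mean())]);yr=np.median(y[k&(y<y.mean())])
    return (fx*X+(yl+yr)/2*Y).round(4),round(np.degrees(yaw0),1),"width",round(yl-yr,4),"len",round(x.max()-x.min(),4),"angs",np.degrees(a).round(1)
E
python3 - <<'E'
from meas import *
im=cv2.imread("pics/w1.png"); info=np.load("pics/w1.npy",allow_pickle=True).item(); hsv=cv2.cvtColor(im,cv2.COLOR_BGR2HSV)
for n,(u,v) in dict(block=(253,165),rub=(466,97),spool=(123,217),gold=(370,136)).items(): print(n,hsv[v,u])
br=cv2.inRange(hsv,(5,100,60),(14,255,200))
w,c,A=D(im,info,br,(253,165),.025,True); print("block",front(w,np.radians(-16.5)),c,A)
bk=cv2.inRange(hsv,(0,0,0),(180,255,70)); w,c,A=D(im,info,bk,(466,97),.01,True); print("rub",front(w,np.radians(-18)),c,A)
ti=viewer.camera_info("top")
T=lambda u,v:(120+u/2.9-.33,85+v/2.9-.33)
for n,a,b in [("blockL",(527,295),(280,190)),("blockR",(597,312),(226,189)),("tin",(371,328),(390,134.5)),("spool",(726,313),(127,221)),("pot",(511,179),(314,276))]:
    p,e=tri(ray(ti,*T(*a)),ray(info,*b,True)); print(n,p.round(4),e.round(4))
E
```

```text
block [ 12 124 154]
rub [ 60   7 116]
spool [23 34 60]
gold [ 22 113 246]
block (array([ 0.4516, -0.1523]), np.float64(-18.5), 'width', np.float64(0.0575), 'len', np.float64(0.0575), 'angs', array([ 0.3, -1.3,  0.8])) [ 0.42782744 -0.14442134] 0.002850312349388484Traceback (most recent call last):
  File "<stdin>", line 6, in <module>
  File "meas.py", line 12, in front
    v=cv2.fitLine(f,cv2.DIST_HUBER,0,.01,.01).ravel(); a.append((np.arctan2(v[1],v[0])-yaw0-np.pi/2+np.pi/2)%np.pi-np.pi/2)
      ~~~~~~~~~~~^^^^^^^^^^^^^^^^^^^^^^^^^^^^
cv2.error: OpenCV(4.12.0) /io/opencv/modules/imgproc/src/linefit.cpp:50: error: (-215:Assertion failed) count > 0 in function 'fitLine2D_wods'
```

Block front midpoint (0.452, -0.152), yaw -18.5°, width 57.5 + about one pixel: agrees with 60. Now I descend.

```bash
python3 go.py .4373 -.1475 .006 71.5; python3 -m jog '[[[-0.0,-0.2,5],[0,0,0.035],-1],[[-0.0,-0.2,10],[0,0,0.035],-1],[[-0.0,-0.2,14],[0,0,0.035],-1],[[-0.0,-0.2,17],[0,0,0.035],-1],[[0,-0.2,19.4],[0,0,0.035],-1],[[0,-0.2,19.4],[0,0,0.035],-1],[[0,-0.2,19.4],[0,0,0.035],1],[[0,-0.2,19.4],[0,0,0.035],1],[[0,-0.2,19.4],[0,0,0.035],1],[[0,-0.2,19.4],[0,0,0.035],1]]' 50; python3 go.py .4373 -.1475 .006 71.5
```

```text
shift [-0.04 -0.14 19.41] turn [-0.001  0.001  0.034] t 2.2 pos [ 0.4372 -0.1457  0.2001] F [-0.   0.4  0.1] w 0.999
clock: 3.2
position: [0.438, -0.1486, 0.0078]
tcp_rot: [0.161, 0.987, -0.001, 0.002]
wrist_force: [0.2, -0.2, 7.9]
gripper_width: 0.688
shift [0.11 0.08 0.17] turn [-0.002  0.005 -0.001] t 3.2 pos [ 0.438  -0.1486  0.0078] F [ 0.2 -0.2  7.9] w 0.688
```

```bash
python3 -m jog '[[[0,0,0],[0,0,0],1],[[0,0,0],[0,0,0],1],[[0,0,-1],[0,0,0],1],[[0,0,-4],[0,0,0],1],[[0,0,-8],[0,0,0],1],[[0,0,-12],[0,0,0],1],[[0,0,-16],[0,0,0],1],[[0,0,-19],[0,0,0],1],[[0,0,-19],[0,0,0],1],[[0,0,-19],[0,0,0],1]]'; python3 go.py .564 .193 .2 90
```

```text
clock: 4.2
position: [0.4373, -0.1479, 0.1984]
tcp_rot: [0.161, 0.987, -0.002, 0.003]
wrist_force: [0.0, 0.6, -1.2]
gripper_width: 0.683
shift [-1.18 36.35 -0.23] turn [-0.003  0.006 -0.323] t 4.2 pos [ 0.4373 -0.1479  0.1984] F [ 0.   0.6 -1.2] w 0.683
```

```bash
python3 -m jog '[[[-1.1,36.3,-0.2],[0,0,-0.32],1],[[-1.1,36.3,-0.2],[0,0,-0.32],1],[[-1.1,36.3,-0.2],[0,0,-0.32],1],[[-1.1,36.3,-0.2],[0,0,-0.32],1],[[-1.1,36.3,-0.2],[0,0,-0.32],1],[[-1.1,36.3,-0.2],[0,0,-0.32],1],[[-1.1,36.3,-0.2],[0,0,-0.32],1],[[-1.1,36.3,-0.2],[0,0,-0.32],1],[[-1.1,36.3,-0.2],[0,0,-0.32],1],[[-1.1,36.3,-0.2],[0,0,-0.32],1]]'; python3 go.py .565 .193 .125 90.3
python3 - <<'E'
from h import *
i=viewer.camera_info("wrist"); a=viewer.read_camera("wrist"); b=viewer.read_camera("side")
cv2.imwrite("pics/w2.png",a); np.save("pics/w2.npy",dict(i),allow_pickle=True); cv2.imwrite("pics/s2.png",b)
c=cv2.resize(b[150:330,40:320],None,fx=1.4,fy=1.4); 
o=np.zeros((640,512,3),np.uint8);o[:384]=a;o[384:384+252,:392]=c;cv2.imwrite("pics/m2.png",o[:600])
E
```

```text
clock: 5.2
position: [0.5619, 0.1918, 0.198]
tcp_rot: [0.001, 1.0, -0.003, 0.001]
wrist_force: [-0.3, -1.3, -1.2]
gripper_width: 0.687
shift [-0.3   0.16  7.3 ] turn [-0.005  0.001 -0.008] t 5.2 pos [0.5619 0.1918 0.198 ] F [-0.3 -1.3 -1.2] w 0.687
```

View pics/m2.png

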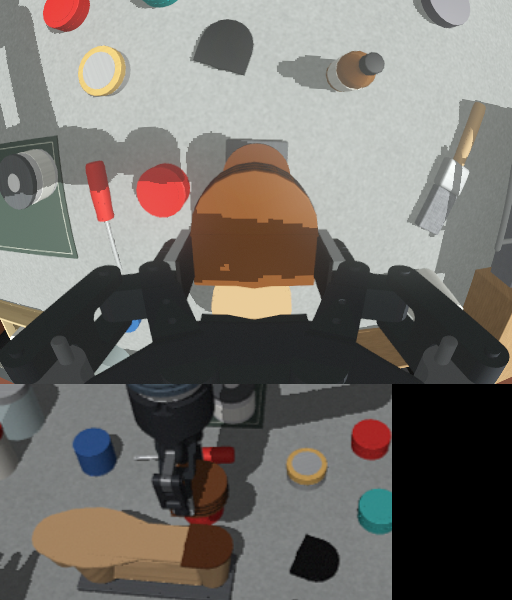

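```bash
python3 -m jog '[[[-0.3,0.15,3],[0,0,0],1],[[-0.3,0.15,5],[0,0,0],1],[[-0.3,0.15,7],[0,0,0],1],[[-0.3,0.15,8],[0,0,0],1],[[-0.3,0.15,9],[0,0,0],1],[[-0.3,0.15,9.5],[0,0,0],1],[[-0.3,0.15,9.9],[0,0,0],1],[[-0.3,0.15,10.2],[0,0,0],1],[[-0.3,0.15,10.2],[0,0,0],1],[[-0.3,0.15,10.2],[0,0,0],1]]'; python3 go.py .565 .193 .094 90.3
```

```text
clock: 6.3
position: [0.5659, 0.1922, 0.0974]
tcp_rot: [0.002, 1.0, -0.002, 0.002]
wrist_force: [-0.1, -0.6, -1.0]
gripper_width: 0.682
shift [0.09 0.08 0.34] turn [-0.005  0.004 -0.01 ] t 6.3 pos [0.5659 0.1922 0.0974] F [-0.1 -0.6 -1. ] w 0.682
```

```bash
python3 -m jog '[[[0.05,0.08,0.1],[0,0,0],1],[[0.05,0.08,0.15],[0,0,0],1],[[0.05,0.08,0.2],[0,0,0],1],[[0.05,0.08,0.25],[0,0,0],1],[[0.05,0.08,0.3],[0,0,0],1],[[0.05,0.08,0.35],[0,0,0],1],[[0.05,0.08,0.4],[0,0,0],1],[[0.05,0.08,0.45],[0,0,0],1],[[0.05,0.08,0.45],[0,0,0],1],[[0.05,0.08,0.45],[0,0,0],1]]'; python3 go.py .565 .193 .094 90.3
```

```text
clock: 7.3
position: [0.5654, 0.193, 0.0929]
tcp_rot: [0.002, 1.0, -0.002, 0.002]
wrist_force: [-0.8, 0.4, -0.5]
gripper_width: 0.687
shift [ 0.04  0.   -0.11] turn [-0.005  0.004 -0.01 ] t 7.3 pos [0.5654 0.193  0.0929] F [-0.8  0.4 -0.5] w 0.687
```

```bash
python3 -m jog '[[[0,0,0.05],[0,0,0],1],[[0,0,0.1],[0,0,0],1],[[0,0,0.15],[0,0,0],1],[[0,0,0.2],[0,0,0],1],[[0,0,0.25],[0,0,0],1],[[0,0,0.25],[0,0,0],1],[[0,0,0.25],[0,0,0],1],[[0,0,0.25],[0,0,0],1],[[0,0,0.25],[0,0,0],1],[[0,0,0.25],[0,0,0],1]]'
```

```text
clock: 8.3
position: [0.5655, 0.193, 0.0928]
tcp_rot: [0.002, 1.0, -0.002, 0.003]
wrist_force: [-5.5, -1.8, 14.4]
gripper_width: 0.685
```

```bash
python3 -m jog '[[[0,0,0],[0,0,0],-1],[[0,0,0],[0,0,0],-1],[[0,0,0],[0,0,0],-1],[[0,0,-0.5],[0,0,0],-1],[[0,0,-2],[0,0,0],-1],[[0,0,-5],[0,0,0],-1],[[0,0,-9],[0,0,0],-1],[[0,0,-13],[0,0,0],-1],[[0,0,-15],[0,0,0],-1],[[0,0,-15],[0,0,0],-1]]'; python3 wr.py w3;  python3 go.py .433 .158 .19 72
```

```text
clock: 9.3
position: [0.5667, 0.1941, 0.247]
tcp_rot: [0.002, 1.0, -0.002, 0.006]
wrist_force: [0.2, 0.4, 0.2]
gripper_width: 0.998
shift [13.29 -3.62  5.33] turn [-0.003  0.009  0.31 ] t 9.35 pos [0.5656 0.1938 0.2443] F [0.5 0.4 0. ] w 1.0
```

View pics/w3.png

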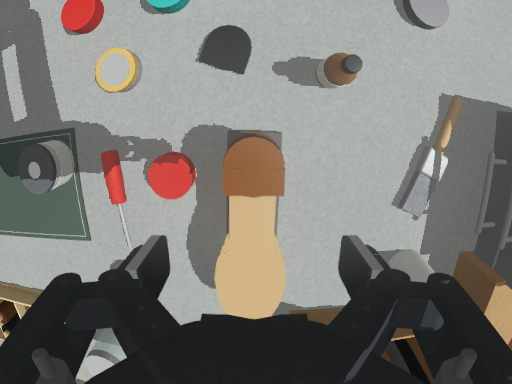

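Wrist view: block on the seat, D from (223,196) to (284,196), straight edge towards the toe; rubber at (225,48), unobstructed. I measure both.

Run:
```python
from meas import *
im=cv2.imread("pics/w3.png"); info=np.load("pics/w3.npy",allow_pickle=True).item(); hsv=cv2.cvtColor(im,cv2.COLOR_BGR2HSV)
print(hsv[185,253],hsv[150,253],hsv[210,253],hsv[50,225])
br=cv2.inRange(hsv,(5,110,60),(13,255,220))
w,c,A=D(im,info,br,(253,185),.11,True); print("block",front(w,0.),c.round(4),A)
bk=cv2.inRange(hsv,(0,0,0),(180,40,85)); w,c,A=D(im,info,bk,(225,50),.01,True); print("rub",front(w,np.radians(-19)),c.round(4),A)
```

```text
[ 13 146 147] [ 12 133 149] [ 19  90 209] [70 11 71]
block (array([0.5796, 0.1927], dtype=float32), np.float32(-0.2), 'width', np.float32(0.0581), 'len', np.float32(0.0575), 'angs', array([ 0. ,  1.4, -1.5], dtype=float32)) [0.5548 0.1928] 0.0028907546835323927
rub (array([0.4428, 0.1512]), np.float64(-18.8), 'width', np.float64(0.0583), 'len', np.float64(0.0588), 'angs', array([ 0.2,  0.7, -1.1])) [0.4186 0.1595] 0.002919479627302879
```

```bash
python3 go.py .4284 .1562 .03 71.2; python3 -m jog '[[[13.7,-3.8,5],[0,0.01,0.32],-0.64],[[13.7,-3.8,8],[0,0.01,0.32],-0.64],[[13.7,-3.8,11],[0,0.01,0.32],-0.64],[[13.7,-3.8,14],[0,0.01,0.32],-0.64],[[13.7,-3.8,16],[0,0.01,0.32],-0.64],[[13.7,-3.8,18],[0,0.01,0.32],-0.64],[[13.7,-3.8,20],[0,0.01,0.32],-0.64],[[13.7,-3.8,21.4],[0,0.01,0.32],-0.64],[[13.7,-3.8,21.4],[0,0.01,0.32],-0.64],[[13.7,-3.8,21.4],[0,0.01,0.32],-0.64]]' 40; python3 go.py .4284 .1562 .006 71.2
```

```text
shift [13.89 -3.73 21.33] turn [-0.003  0.009  0.324] t 9.35 pos [0.5656 0.1938 0.2443] F [0.5 0.4 0. ] w 1.0
clock: 10.35
position: [0.4291, 0.1554, 0.0284]
tcp_rot: [0.162, 0.987, -0.002, -0.002]
wrist_force: [0.3, -0.2, 0.9]
gripper_width: 0.82
shift [0.08 0.06 2.24] turn [-0.004 -0.003  0.004] t 10.35 pos [0.4291 0.1554 0.0284] F [ 0.3 -0.2  0.9] w 0.82
```

```bash
python3 -m jog '[[[0.08,0.06,0.6],[0,0,0],-0.64],[[0.08,0.06,1.2],[0,0,0],-0.64],[[0.08,0.06,1.6],[0,0,0],-0.64],[[0.08,0.06,1.9],[0,0,0],-0.64],[[0.08,0.06,2.1],[0,0,0],-0.64],[[0.08,0.06,2.3],[0,0,0],-0.64],[[0.08,0.06,2.45],[0,0,0],-0.64],[[0.08,0.06,2.6],[0,0,0],-0.64],[[0.08,0.06,2.6],[0,0,0],-0.64],[[0.08,0.06,2.6],[0,0,0],-0.64]]'; python3 go.py .4284 .1562 .0 71.2
```

```text
clock: 11.35
position: [0.4284, 0.1561, 0.0024]
tcp_rot: [0.162, 0.987, -0.002, -0.002]
wrist_force: [0.3, 0.7, -0.7]
gripper_width: 0.819
shift [0.   0.01 0.24] turn [-0.004 -0.003  0.004] t 11.35 pos [0.4284 0.1561 0.0024] F [ 0.3  0.7 -0.7] w 0.819
```

```bash
python3 -m jog '[[[0,0,0.1],[0,0,0],-0.64],[[0,0,0.15],[0,0,0],-0.64],[[0,0,0.2],[0,0,0],-0.64],[[0,0,0.25],[0,0,0],-0.64],[[0,0,0.3],[0,0,0],-0.64],[[0,0,0.35],[0,0,0],-0.64],[[0,0,0.4],[0,0,0],-0.64],[[0,0,0.45],[0,0,0],-0.64],[[0,0,0.5],[0,0,0],-0.64],[[0,0,0.5],[0,0,0],-0.64]]'
```

```text
clock: 12.35
position: [0.4283, 0.1561, -0.0026]
tcp_rot: [0.162, 0.987, -0.002, -0.002]
wrist_force: [0.0, -0.7, 0.1]
gripper_width: 0.818
```

```bash
python3 -m jog '[[[0,0,0.1],[0,0,0],-0.64],[[0,0,0.15],[0,0,0],-0.64],[[0,0,0.15],[0,0,0],-0.4],[[0,0,0.15],[0,0,0],-0.3],[[0,0,0.15],[0,0,0],1],[[0,0,0.15],[0,0,0],1],[[0,0,0.15],[0,0,0],1],[[0,0,0.15],[0,0,0],1],[[0,0,0.15],[0,0,0],1],[[0,0,0.15],[0,0,0],1]]'; python3 go.py .4284 .1562 .0 71.2
```

```text
clock: 13.35
position: [0.4283, 0.1561, -0.0038]
tcp_rot: [0.162, 0.987, -0.002, -0.002]
wrist_force: [-1.5, 0.5, 5.8]
gripper_width: 0.688
shift [-0.    0.01 -0.38] turn [-0.004 -0.003  0.004] t 13.35 pos [ 0.4283  0.1561 -0.0038] F [-1.5  0.5  5.8] w 0.688
```

```bash
python3 -m jog '[[[0,0,-0.5],[0,0,0],1],[[0,0,-1.5],[0,0,0],1],[[0,0,-4],[0,0,0],1],[[0,0,-8],[0,0,0],1],[[0,0,-12],[0,0,0],1],[[0,0,-16],[0,0,0],1],[[0,0,-20],[0,0,0],1],[[0,0,-20],[0,0,0],1],[[0,0,-20],[0,0,0],1],[[0,0,-20],[0,0,0],1]]'; python3 go.py .564 .193 .16 89.8
```

```text
clock: 14.35
position: [0.4282, 0.1566, 0.1953]
tcp_rot: [0.162, 0.987, -0.002, -0.003]
wrist_force: [0.6, -0.1, -0.6]
gripper_width: 0.69
shift [-11.73   7.8    3.44] turn [-0.004 -0.005 -0.321] t 14.35 pos [0.4282 0.1566 0.1953] F [ 0.6 -0.1 -0.6] w 0.69
```

```bash
python3 -m jog '[[[-4,2.7,0.5],[0,0,-0.12],1],[[-8,5.4,1],[0,0,-0.24],1],[[-11.7,7.8,1.5],[0,0,-0.32],1],[[-11.7,7.8,2.5],[0,0,-0.32],1],[[-11.7,7.8,3.4],[0,0,-0.32],1],[[-11.7,7.8,3.4],[0,0,-0.32],1],[[-11.7,7.8,3.4],[0,0,-0.32],1],[[-11.7,7.8,3.4],[0,0,-0.32],1],[[-11.7,7.8,3.4],[0,0,-0.32],1],[[-11.7,7.8,3.4],[0,0,-0.32],1]]'; python3 go.py .564 .193 .112 89.8; python3 wr.py w4
```

```text
clock: 15.35
position: [0.5637, 0.1931, 0.1613]
tcp_rot: [0.002, 1.0, -0.001, -0.002]
wrist_force: [0.0, -0.1, 0.2]
gripper_width: 0.689
shift [-0.05  0.01  4.93] turn [-0.003 -0.005 -0.001] t 15.35 pos [0.5637 0.1931 0.1613] F [ 0.  -0.1  0.2] w 0.689
```

View pics/w4.png

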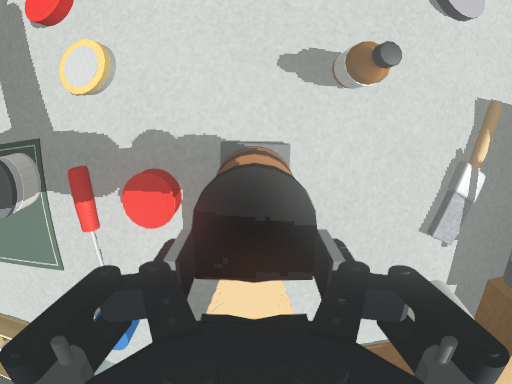

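The rubber is held level and square (D from (193,280) to (315,280)) above the block. Expected touch at TCP z ≈ 0.106; I lower slowly.

```bash
python3 -m jog '[[[0,0,2],[0,0,0],1],[[0,0,3.5],[0,0,0],1],[[0,0,4.3],[0,0,0],1],[[0,0,4.7],[0,0,0],1],[[0,0,5.0],[0,0,0],1],[[0,0,5.2],[0,0,0],1],[[0,0,5.3],[0,0,0],1],[[0,0,5.3],[0,0,0],1],[[0,0,5.3],[0,0,0],1],[[0,0,5.3],[0,0,0],1]]' ; python3 -m jog '[[[0,0,0.05],[0,0,0],1],[[0,0,0.1],[0,0,0],1],[[0,0,0.15],[0,0,0],1],[[0,0,0.2],[0,0,0],1],[[0,0,0.25],[0,0,0],1],[[0,0,0.3],[0,0,0],1],[[0,0,0.3],[0,0,0],1],[[0,0,0.3],[0,0,0],1],[[0,0,0.3],[0,0,0],1],[[0,0,0.3],[0,0,0],1]]'
```

```text
clock: 16.4
position: [0.5637, 0.193, 0.1084]
tcp_rot: [0.002, 1.0, -0.001, -0.002]
wrist_force: [-0.7, -0.1, 0.1]
gripper_width: 0.686
clock: 17.4
position: [0.5637, 0.193, 0.1062]
tcp_rot: [0.002, 1.0, -0.001, -0.002]
wrist_force: [-2.2, 0.1, 6.1]
gripper_width: 0.688
```

Contact at 0.106, as predicted. Release and rise.

```bash
python3 -m jog '[[[0,0,0],[0,0,0],-1],[[0,0,0],[0,0,0],-1],[[0,0,0],[0,0,0],-1],[[0,0,-0.5],[0,0,0],-1],[[0,0,-2],[0,0,0],-1],[[0,0,-5],[0,0,0],-1],[[0,0,-9],[0,0,0],-1],[[0,0,-13],[0,0,0],-1],[[0,0,-14],[0,0,0],-1],[[0,0,-14],[0,0,0],-1]]'; python3 wr.py w5
python3 - <<'E'
from meas import *
im=cv2.imread("pics/w5.png"); info=np.load("pics/w5.npy",allow_pickle=True).item(); hsv=cv2.cvtColor(im,cv2.COLOR_BGR2HSV)
bk=cv2.inRange(hsv,(0,0,0),(180,60,85)); w,c,A=D(im,info,bk,(253,180),.12,True); print("rub",c.round(4),A); print(front(w,0.))
# tin seen here and in the first top view: circle centres
g=cv2.inRange(hsv,(18,90,150),(26,255,255)); k=max(cv2.findContours(g,0,1)[0],key=cv2.contourArea); k=cv2.convexHull(k)
w=pts(info,k,.028,True)[:,:2].astype(np.float32); print("tin",cv2.minEnclosingCircle(w),cv2.fitEllipse(k))
E
python3 go.py .436 .014 .05 90
```

```text
clock: 18.4
position: [0.5653, 0.1936, 0.2487]
tcp_rot: [0.002, 1.0, -0.001, 0.001]
wrist_force: [0.3, 1.5, -0.7]
gripper_width: 0.998
rub [0.5502 0.1924] 0.0030097835934479455
(array([0.5769, 0.1924], dtype=float32), np.float32(-1.0), 'width', np.float32(0.0585), 'len', np.float32(0.0603), 'angs', array([0. , 3.2, 0.3], dtype=float32))
tin ((0.7276355624198914, 0.18818913400173187), 0.07152864336967468) ((249.2667999267578, 278.06475830078125), (69.11225891113281, 89.65454864501953), 177.64364624023438)
shift [ 12.69 -17.94  19.73] turn [-0.003 -0.003 -0.005] t 18.45 pos [0.5643 0.1934 0.2464] F [-0.6 -0.1 -1.1] w 1.0
```

```bash
python3 -m jog '[[[4,-6,2],[0,0,0],-1],[[8,-11,6],[0,0,0],-1],[[12.7,-15,10],[0,0,0],-1],[[12.8,-18,14],[0,0,0],-1],[[12.8,-18,17],[0,0,0],-1],[[12.8,-18,19],[0,0,0],-1],[[12.8,-18,19.7],[0,0,0],-1],[[12.8,-18,19.7],[0,0,0],-1],[[12.8,-18,19.7],[0,0,0],-1],[[12.8,-18,19.7],[0,0,0],-1]]'; python3 go.py .436 .014 .003 90
```

```text
clock: 19.45
position: [0.4357, 0.0136, 0.0509]
tcp_rot: [0.002, 1.0, -0.002, -0.001]
wrist_force: [0.1, 0.8, -0.4]
gripper_width: 0.999
shift [-0.04  0.05  4.79] turn [-0.003 -0.001 -0.004] t 19.45 pos [0.4357 0.0136 0.0509] F [ 0.1  0.8 -0.4] w 0.999
```

```bash
python3 -m jog '[[[0,0,2],[0,0,0],-1],[[0,0,3.5],[0,0,0],-1],[[0,0,4.5],[0,0,0],-1],[[0,0,4.8],[0,0,0],-1],[[0,0,4.8],[0,0,0],-1],[[0,0,4.8],[0,0,0],1],[[0,0,4.8],[0,0,0],1],[[0,0,4.8],[0,0,0],1],[[0,0,4.8],[0,0,0],1],[[0,0,4.8],[0,0,0],1]]'; python3 -m jog '[[[0,0,-0.2],[0,0,0],1],[[0,0,-1],[0,0,0],1],[[0,0,-3],[0,0,0],1],[[0,0,-6],[0,0,0],1],[[0,0,-10],[0,0,0],1],[[0,0,-14],[0,0,0],1],[[0,0,-17],[0,0,0],1],[[0,0,-17],[0,0,0],1],[[0,0,-17],[0,0,0],1],[[0,0,-17],[0,0,0],1]]'; python3 go.py .649 -.109 .16 91
```

```text
clock: 20.45
position: [0.4363, 0.0134, 0.0038]
tcp_rot: [0.002, 1.0, -0.002, 0.0]
wrist_force: [-1.7, 0.5, 6.1]
gripper_width: 0.688
clock: 21.45
position: [0.4351, 0.0142, 0.1728]
tcp_rot: [0.002, 1.0, -0.001, -0.001]
wrist_force: [-1.2, -0.7, -1.5]
gripper_width: 0.689
shift [-21.44 -12.23   1.27] turn [-0.003 -0.002 -0.021] t 21.45 pos [0.4351 0.0142 0.1728] F [-1.2 -0.7 -1.5] w 0.689
```

```bash
python3 -m jog '[[[-4,-2.3,0],[0,0,-0.02],1],[[-8,-4.6,0],[0,0,-0.02],1],[[-12,-6.9,0],[0,0,-0.02],1],[[-16,-9.2,0],[0,0,-0.02],1],[[-20,-11.4,1],[0,0,-0.02],1],[[-21.4,-12.2,3],[0,0,-0.02],1],[[-21.4,-12.2,5],[0,0,-0.02],1],[[-21.4,-12.2,7],[0,0,-0.02],1],[[-21.4,-12.2,7.3],[0,0,-0.02],1],[[-21.4,-12.2,7.3],[0,0,-0.02],1]]'; python3 go.py .649 -.109 .009 91; python3 wr.py w6
```

```text
clock: 22.45
position: [0.6471, -0.1084, 0.0975]
tcp_rot: [-0.008, 1.0, -0.001, -0.003]
wrist_force: [0.6, -0.7, -0.4]
gripper_width: 0.686
shift [-0.24 -0.05  8.85] turn [-0.001 -0.007 -0.001] t 22.45 pos [ 0.6471 -0.1084  0.0975] F [ 0.6 -0.7 -0.4] w 0.686
```

View pics/w6.png

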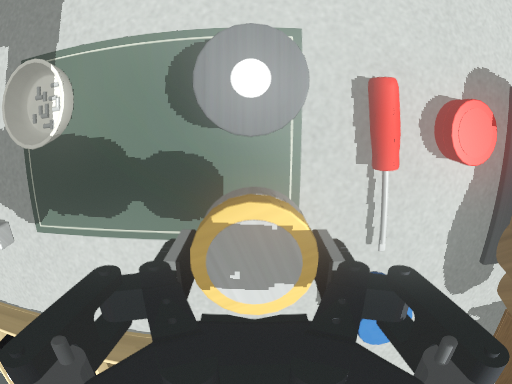

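The tin is held level at (254,254), directly behind the pot lid (251,79). I lower it to the mat; expected touch at TCP z ≈ 0.007.

```bash
python3 -m jog '[[[-0.2,0,2],[0,0,0],1],[[-0.2,0,4],[0,0,0],1],[[-0.2,0,6],[0,0,0],1],[[-0.2,0,7.5],[0,0,0],1],[[-0.2,0,8.3],[0,0,0],1],[[-0.2,0,8.7],[0,0,0],1],[[-0.2,0,8.9],[0,0,0],1],[[-0.2,0,9.1],[0,0,0],1],[[-0.2,0,9.2],[0,0,0],1],[[-0.2,0,9.2],[0,0,0],1]]'; python3 go.py .649 -.109 .007 91
```

```text
clock: 23.5
position: [0.65, -0.109, 0.0074]
tcp_rot: [-0.008, 1.0, -0.001, -0.002]
wrist_force: [-0.4, 0.1, -1.4]
gripper_width: 0.687
shift [ 0.1  -0.    0.04] turn [-0.002 -0.003 -0.001] t 23.5 pos [ 0.65   -0.109   0.0074] F [-0.4  0.1 -1.4] w 0.687
```

```bash
python3 -m jog '[[[0,0,0.06],[0,0,0],1],[[0,0,0.12],[0,0,0],1],[[0,0,0.18],[0,0,0],1],[[0,0,0.2],[0,0,0],1],[[0,0,0.2],[0,0,0],1],[[0,0,0.2],[0,0,0],1],[[0,0,0.2],[0,0,0],1],[[0,0,0.2],[0,0,0],1],[[0,0,0.2],[0,0,0],1],[[0,0,0.2],[0,0,0],1]]'; python3 -m jog '[[[0,0,0],[0,0,0],-1],[[0,0,0],[0,0,0],-1],[[0,0,0],[0,0,0],-1],[[0,0,0],[0,0,0],-1],[[0,0,-2],[0,0,0],-1],[[0,0,-5],[0,0,0],-1],[[0,0,-10],[0,0,0],-1],[[0,0,-15],[0,0,0],-1],[[0,0,-19],[0,0,0],-1],[[0,0,-19],[0,0,0],-1]]'; python3 go.py .4385 -.2887 .17 90
```

```text
clock: 24.5
position: [0.6503, -0.109, 0.0069]
tcp_rot: [-0.008, 1.0, -0.002, -0.001]
wrist_force: [-2.4, 1.5, 6.7]
gripper_width: 0.685
clock: 25.5
position: [0.6542, -0.1096, 0.2048]
tcp_rot: [-0.008, 1.0, -0.004, 0.005]
wrist_force: [1.2, 0.3, -0.1]
gripper_width: 0.998
shift [ 21.9  -17.53   3.38] turn [-0.007  0.01   0.016] t 25.5 pos [ 0.6542 -0.1096  0.2048] F [ 1.2  0.3 -0.1] w 0.998
```

```bash
python3 -c "
from h import *; print(ctrl.get_state()['qpos'].round(2))"; python3 go.py .4385 -.2887 .17 1;  python3 go.py .4385 -.2887 .17 181
```

```text
[-0.33  0.47  1.29 -0.    1.37 -1.92]
shift [ 21.9  -17.53   3.38] turn [0.002 0.014 1.57 ] t 25.5 pos [ 0.6542 -0.1096  0.2048] F [ 1.2  0.3 -0.1] w 0.998
shift [ 21.9  -17.53   3.38] turn [0.002 0.014 1.57 ] t 25.5 pos [ 0.6542 -0.1096  0.2048] F [ 1.2  0.3 -0.1] w 0.998
```

```bash
python3 -m jog '[[[4,-3,0],[0,0,0.15],-1],[[8,-6,0],[0,0,0.3],-1],[[12,-9,0.5],[0,0,0.45],-1],[[16,-12,1],[0,0,0.6],-1],[[20,-15,2],[0,0,0.75],-1],[[21.9,-17.5,3.4],[0,0,0.9],-1],[[21.9,-17.5,3.4],[0,0,1.05],-1],[[21.9,-17.5,3.4],[0,0,1.2],-1],[[21.9,-17.5,3.4],[0,0,1.35],-1],[[21.9,-17.5,3.4],[0,0,1.5],-1]]'; python3 wr.py w7; python3 go.py .4385 -.2887 .1 1
```

```text
clock: 26.5
position: [0.438, -0.2883, 0.169]
tcp_rot: [0.678, 0.735, 0.001, 0.006]
wrist_force: [-0.1, 0.3, -0.3]
gripper_width: 0.999
shift [-0.   -0.02  6.9 ] turn [0.009 0.007 0.056] t 26.55 pos [ 0.4381 -0.2882  0.169 ] F [-0.1  0.7 -0.3] w 0.999
```

View pics/w7.png

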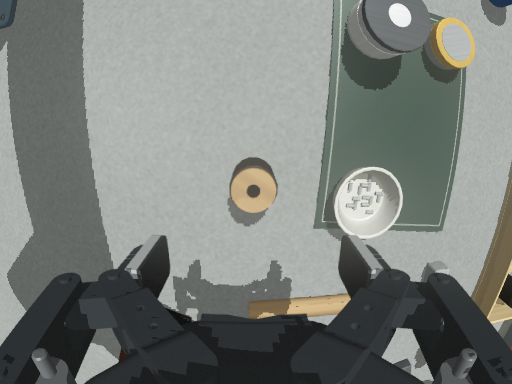

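Wrist view: spool top at (253,190), centred between the jaws; tin (457,42) stands behind the pot, clear of it. I check both numerically.

```bash
python3 - <<'E'
from h import *
info=np.load("pics/w7.npy",allow_pickle=True).item(); ti=viewer.camera_info("top"); a=(726/2.9+120-.33,313/2.9+85-.33)
print("spool",tri(ray(ti,*a),ray(info,253,190.5,True)),plane(info,253,190.5,.06,True))
print("tin",plane(info,457,42,.031,True),"dish",plane(info,368,202,.035,True),"pot lid",plane(info,400,14,.063,True))
b=viewer.read_camera("top"); cv2.imwrite("pics/top7.png",b); h=cv2.cvtColor(b,cv2.COLOR_BGR2HSV)
m=cv2.inRange(h,(15,120,100),(25,255,255)); m[:, :275]=0; m[:,350:]=0; m[:90]=0; m[160:]=0
k=cv2.convexHull(cv2.findNonZero(m)); print("tin top",cv2.minEnclosingCircle(pts(ti,k,.031)[:,:2].astype(np.float32)))
E
python3 go.py .4385 -.2887 .011 1
```

```text
spool (array([ 0.43769362, -0.28591116,  0.07322078]), np.float64(0.00037008385673550876)) [ 0.43822045 -0.28960182  0.06      ]
tin [ 0.6501917  -0.10904517  0.031     ] dish [ 0.55758103 -0.29908093  0.035     ] pot lid [ 0.5573323  -0.11254381  0.063     ]
tin top ((0.6500096321105957, -0.10761849582195282), 0.030868692323565483)
shift [ 0.06 -0.11 15.81] turn [0.009 0.007 0.069] t 26.6 pos [ 0.4381 -0.2882  0.1691] F [0.6 0.3 0.8] w 1.002
```

Tin is placed well (0.092 m behind the pot centre, sideways error about 2 mm). The 73 mm spool height comes from a short baseline; the wide-baseline value was 61.7 mm, so I use 60. Next I grasp the spool.

```bash
python3 -m jog '[[[0.1,0,4],[0,0,0.07],-1],[[0.1,0,8],[0,0,0.07],-1],[[0.1,0,12],[0,0,0.07],-1],[[0.1,0,14.5],[0,0,0.07],-1],[[0.1,0,15.8],[0,0,0.07],-1],[[0.1,0,15.8],[0,0,0.07],-1],[[0.1,0,15.8],[0,0,0.07],1],[[0.1,0,15.8],[0,0,0.07],1],[[0.1,0,15.8],[0,0,0.07],1],[[0.1,0,15.8],[0,0,0.07],1]]' 40; python3 -m jog '[[[0,0,0],[0,0,0],1],[[0,0,0],[0,0,0],1],[[0,0,0],[0,0,0],1],[[0,0,-0.5],[0,0,0],1],[[0,0,-2],[0,0,0],1],[[0,0,-5],[0,0,0],1],[[0,0,-9],[0,0,0],1],[[0,0,-13],[0,0,0],1],[[0,0,-15],[0,0,0],1],[[0,0,-15],[0,0,0],1]]'; python3 go.py .5588 -.206 .12 1
```

```text
clock: 27.6
position: [0.4403, -0.289, 0.0127]
tcp_rot: [0.701, 0.713, 0.001, 0.007]
wrist_force: [-1.0, -0.8, 5.8]
gripper_width: 0.504
clock: 28.6
position: [0.4402, -0.2892, 0.1665]
tcp_rot: [0.701, 0.713, 0.001, 0.011]
wrist_force: [0.4, -0.2, -1.0]
gripper_width: 0.506
shift [ 8.19 11.92  4.73] turn [ 0.016  0.014 -0.001] t 28.6 pos [ 0.4402 -0.2892  0.1665] F [ 0.4 -0.2 -1. ] w 0.506
```

```bash
python3 -m jog '[[[2.7,4,0],[0,0,0],1],[[5.4,8,0],[0,0,0],1],[[8.2,11.9,0],[0.01,0,0],1],[[8.2,11.9,0],[0.01,0,0],1],[[8.2,11.9,2],[0.01,0,0],1],[[8.2,11.9,4],[0.01,0,0],1],[[8.2,11.9,4.7],[0.01,0,0],1],[[8.2,11.9,4.7],[0.01,0,0],1],[[8.2,11.9,4.7],[0.01,0,0],1],[[8.2,11.9,4.7],[0.01,0,0],1]]'; python3 go.py .5588 -.206 .019 1; python3 wr.py w8
```

```text
clock: 29.6
position: [0.5589, -0.2064, 0.1213]
tcp_rot: [0.701, 0.713, -0.002, 0.008]
wrist_force: [-0.6, -1.3, -0.7]
gripper_width: 0.51
shift [ 0.2  -0.09 10.22] turn [ 0.008  0.015 -0.001] t 29.6 pos [ 0.5589 -0.2064  0.1213] F [-0.6 -1.3 -0.7] w 0.51
```

View pics/w8.png

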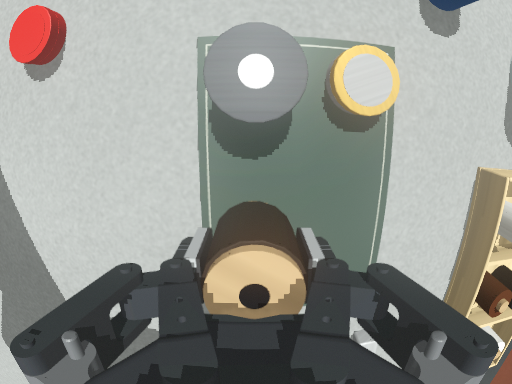

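Spool is held upright at (254,280), in line with the pot (256,72); tin clear at (366,80). I lower it; expected touch at z ≈ 0.016.

```bash
python3 -m jog '[[[0.05,0,2],[0,0.01,0],1],[[0.1,-0.05,4],[0,0.01,0],1],[[0.1,-0.05,6],[0,0.01,0],1],[[0.15,-0.1,8],[0,0.01,0],1],[[0.2,-0.1,9],[0,0.01,0],1],[[0.2,-0.1,9.7],[0,0.01,0],1],[[0.2,-0.1,10.1],[0,0.01,0],1],[[0.2,-0.1,10.3],[0,0.01,0],1],[[0.2,-0.1,10.3],[0,0.01,0],1],[[0.2,-0.1,10.3],[0,0.01,0],1]]'; python3 -m jog '[[[0,0,0.05],[0,0,0],1],[[0,0,0.1],[0,0,0],1],[[0,0,0.15],[0,0,0],1],[[0,0,0.2],[0,0,0],1],[[0,0,0.25],[0,0,0],1],[[0,0,0.3],[0,0,0],1],[[0,0,0.3],[0,0,0],1],[[0,0,0.3],[0,0,0],1],[[0,0,0.3],[0,0,0],1],[[0,0,0.3],[0,0,0],1]]'
```

```text
clock: 30.65
position: [0.5592, -0.2062, 0.019]
tcp_rot: [0.701, 0.713, 0.001, 0.005]
wrist_force: [-0.5, -0.8, -0.5]
gripper_width: 0.503
clock: 31.65
position: [0.5593, -0.2062, 0.016]
tcp_rot: [0.701, 0.713, 0.001, 0.005]
wrist_force: [-0.4, -0.4, -0.6]
gripper_width: 0.508
```

```bash
python3 -m jog '[[[0,0,0.05],[0,0,0],1],[[0,0,0.1],[0,0,0],1],[[0,0,0.15],[0,0,0],1],[[0,0,0.2],[0,0,0],1],[[0,0,0.2],[0,0,0],1],[[0,0,0.2],[0,0,0],1],[[0,0,0.2],[0,0,0],1],[[0,0,0.2],[0,0,0],1],[[0,0,0.2],[0,0,0],1],[[0,0,0.2],[0,0,0],1]]'
```

```text
clock: 32.65
position: [0.5594, -0.2062, 0.0157]
tcp_rot: [0.701, 0.713, 0.001, 0.006]
wrist_force: [-3.7, 1.7, 12.2]
gripper_width: 0.507
```

```bash
python3 -m jog '[[[0,0,0],[0,0,0],0.3],[[0,0,0],[0,0,0],-0.2],[[0,0,0],[0,0,0],-1],[[0,0,0],[0,0,0],-1],[[0,0,-1],[0,0,0],-1],[[0,0,-4],[0,0,0],-1],[[0,0,-8],[0,0,0],-1],[[0,0,-12],[0,0,0],-1],[[0,0,-16],[0,0,0],-1],[[0,0,-16],[0,0,0],-1]]'; python3 go.py .4 0 .3 1
```

```text
clock: 33.65
position: [0.5611, -0.2071, 0.1831]
tcp_rot: [0.701, 0.713, 0.003, 0.012]
wrist_force: [0.2, -0.5, 0.1]
gripper_width: 0.995
shift [ 20.82 -15.52 -12.28] turn [ 0.02   0.013 -0.001] t 33.65 pos [ 0.5611 -0.2071  0.1831] F [ 0.2 -0.5  0.1] w 0.995
```

```bash
python3 -m jog '[[[0,0,-4],[0,0,0],-1],[[2,-3,-8],[0,0,0],-1],[[6,-6,-11],[0,0,0],-1],[[10,-9,-12],[0,0,0],-1],[[14,-12,-12],[0,0,0],-1],[[18,-15,-12],[0,0,0],-1],[[20.8,-18,-12],[0,0,0],-1],[[20.8,-20,-12],[0,0,0],-1],[[20.8,-20,-12],[0,0,0],-1],[[20.8,-20,-12],[0,0,0],-1]]'
python3 - <<'E'
from meas import *
t=viewer.read_camera("top"); s=viewer.read_camera("side"); cv2.imwrite("pics/top9.png",t); cv2.imwrite("pics/side9.png",s)
c=np.vstack([cv2.resize(t[50:250,120:400],(560,400)),cv2.resize(s[85:310,60:340],(560,450))]); 
o=np.zeros((450,800,3),np.uint8); o[:286,:400]=cv2.resize(t[50:250,120:400],(400,286),interpolation=3); o[:321,400:]=cv2.resize(s[85:310,60:340],(400,321),interpolation=3)
cv2.imwrite("pics/f9.png",o[:321])
E
```

```text
clock: 34.65
position: [0.3555, -0.0011, 0.2968]
tcp_rot: [0.701, 0.713, 0.003, 0.013]
wrist_force: [0.4, -0.8, 0.8]
gripper_width: 0.999
```

View pics/f9.png

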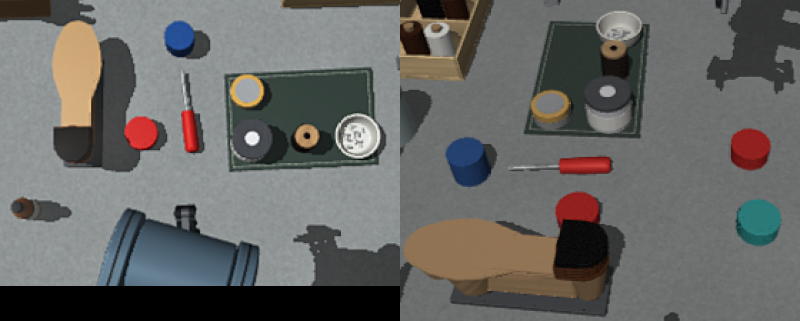

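Final view: rubber on block on the seat (72,143); spool upright (307,137) between pot and dish; tin (247,91) behind the pot; bottle still standing (23,208). One last numeric check before handing in.

Run:
```python
from meas import *
ti,si=viewer.camera_info("top"),viewer.camera_info("side")
t=cv2.imread("pics/top9.png"); h=cv2.cvtColor(t,cv2.COLOR_BGR2HSV)
T=lambda u,v:(120+u*.7-.15,50+v*.7-.15); S=lambda u,v:(60+(u-400)*.7-.15,85+v*.7-.15)
for n,a,b in [("spool",(307,136),(614,50)),("tin",(247,91),(550.5,106)),("rubL",(55,127),(554,277)),("rubR",(91,126.5),(563,222))]:
    p,e=tri(ray(ti,*T(*a)),ray(si,*S(*b))); print(n,p.round(4),e.round(4))
m=cv2.inRange(h,(0,0,0),(180,255,52)); w,c,A=D(t,ti,m,tuple(int(x) for x in T(72,145)),.12,False); print("rub",c.round(4),round(A,5)); print(front(w,0.))
a=np.radians(1.0); X=np.array([np.cos(a),np.sin(a)]);Y=np.array([-X[1],X[0]]); pot=np.array([.5582,-.1109]);mid=np.array([.5595,-.206])
sp=plane(ti,*T(307,136),.063)[:2]-mid; tn=plane(ti,*T(247,91),.031)[:2]-pot; print("spool err",sp@X,sp@Y,"tin rel pot",tn@X,tn@Y)
b=plane(ti,*T(16,208),.105); print("bottle",b)
```

```text
spool [ 0.5587 -0.2079  0.0575] 0.0017
tin [ 0.6496 -0.109   0.0244] 0.0014
rubL [0.5823 0.2256 0.0924] 0.003
rubR [0.5787 0.1611 0.1106] 0.0012
rub [0.5646 0.1698] 0.00442Traceback (most recent call last):
  File "<stdin>", line 7, in <module>
  File "meas.py", line 12, in front
    v=cv2.fitLine(f,cv2.DIST_HUBER,0,.01,.01).ravel(); a.append((np.arctan2(v[1],v[0])-yaw0-np.pi/2+np.pi/2)%np.pi-np.pi/2)
      ~~~~~~~~~~~^^^^^^^^^^^^^^^^^^^^^^^^^^^^
cv2.error: OpenCV(4.12.0) /io/opencv/modules/imgproc/src/linefit.cpp:50: error: (-215:Assertion failed) count > 0 in function 'fitLine2D_wods'
```

The rubber corner heights (92 and 111 mm against 120) disagree, and the top mask ran into the shadow. I settle it with one enlarged crop.

Run:
```python
import cv2,numpy as np
t=cv2.imread("pics/top9.png")[120:180,145:205]; s=cv2.imread("pics/side9.png")[225:305,145:225]
f=lambda a:cv2.resize(np.clip(a.astype(float)*1.8,0,255).astype(np.uint8),(400,400),interpolation=cv2.INTER_NEAREST)
cv2.imwrite("pics/z9.png",np.hstack([f(t),f(s)]))
```

```text
(no output)
```

View pics/z9.png

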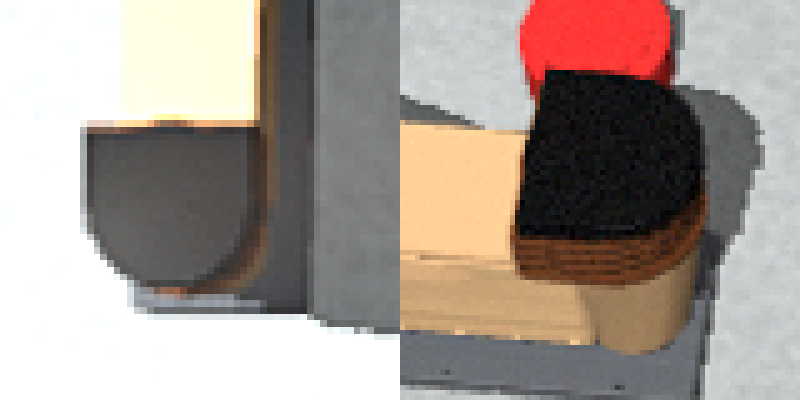

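The crop shows the rubber flush on the layered block: corners at (86,130) and (258,130) in the top part, (516,236) and (545,70) in the side part.

Run:
```python
from h import *
ti,si=viewer.camera_info("top"),viewer.camera_info("side")
T=lambda u,v:(145+u/6.667-.5,120+v/6.667-.5); S=lambda u,v:(145+(u-400)/5-.5,225+v/5-.5)
for n,a,b in [("rubL",(86,130),(516,236)),("rubR",(258,130),(545,70))]:
    print(n,*tri(ray(ti,*T(*a)),ray(si,*S(*b))),plane(ti,*T(*a),.12))
T=lambda u,v:(120+u*.7-.15,50+v*.7-.15)
a=np.radians(1.0); X=np.array([np.cos(a),np.sin(a)]);Y=np.array([-X[1],X[0]]); pot=np.array([.5582,-.1109]);mid=np.array([.5595,-.206])
sp=plane(ti,*T(307,136),.063)[:2]-mid; tn=plane(ti,*T(247,91),.031)[:2]-pot; print("spool err",sp@X,sp@Y,"tin rel pot",tn@X,tn@Y)
print("bottle",plane(ti,*T(16,208),.105), ctrl.get_state()["wrist_force"])
from bench import close_job
print(close_job())
```

```text
rubL [0.57904992 0.22376289 0.11249839] 0.001145276755137741 [0.57826875 0.22221696 0.12      ]
rubR [0.57757637 0.16124976 0.11596883] 0.001260247453855302 [0.57621185 0.16057053 0.12      ]
spool err -0.0007872939334292155 -0.0010033033543844167 tin rel pot 0.09059205429709433 0.00084989280659282
bottle [0.4464668  0.29076079 0.105     ] [ 0.21391524 -0.2174657  -0.54343382]
the job is handed in; nothing more can be done
None
```

The bench is set out and the job is handed in, at about 35 s of the 109 s allowed. `close_job` gives no verdict, so the results below are my own camera measurements.

- **Heel block:** it sits on the heel seat with its straight edge towards the toe. I measured it within about 1 mm and 0.2° of the seat.
- **Rubber:** it lies on the block the same way round, about 2–3 mm back from the block's front edge and within about 2°.
- **Spool:** it stands upright within about 1 mm of the pot-dish midpoint along both mat axes.
- **Tin:** its centre is about 91 mm behind the pot's, leaving about 25 mm clear, and it is within about 2 mm sideways.
- **Bottle:** it still stands where it was. It reads about 5 mm from its first measurement; the arm never went near it, so I put that down to reading error from coarse crops.
- **Arm:** it finished clear of everything, with only noise on the wrist force.

**Checks that failed or disagreed:**
- **Rubber height:** it first triangulated at 92 and 111 mm from a coarse crop, and at 112 and 116 mm from an enlarged one, against an expected 120 mm. Its lateral position fits, the enlarged crop shows it flush, and contact during lowering came at the predicted height, so I put this down to pixel error.
- **Rubber top mask:** the final colour mask of the rubber in the top view merged with the shadow and was dropped.
- **Spool height before the grasp:** a short-baseline check gave 73 mm, against 62 mm from the wide-baseline view; I used 60 mm.

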